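Close a board test fixture and thread its locking pin

TASK

Lower the open lid of the test fixture gently until it is fully closed over the board, then lock it: take the steel pin by its square handle and thread it from the left through the bush on the fixture's base and on through the bush on the lid, fully home with its shoulder against the base bush. Finish while still gripping the pin there (do not let go), so that I can clip its far end, and leave the other things on the bench where they are.

Things in the scene. Friction and masses are not known exactly. Their poses are not given: they have to be found in the camera images.
- fixture: Flip-lid board test fixture, fixed: grey box 120 (x) x 190 (y) x 50 mm high, a circuit board on top. Origin: centre of its underside, on the bench; +x to the hinge at the back, +y to the end where the pin enters (robot's left), z up. At the +y end of the front face stands the steel block of the base bush (34 mm in x, top at z 69 mm). Lid closed, nothing is above 90 mm.
- lid (a joint): Lid's hinge angle, rad: 0 = fully closed (firm stop), grows as the front edge swings up; starts 0.75 to 1.2. Stiff hinge along the fixture's y through lid_hinge: the lid stays where left; 1 to 5 N at the front edge lowers it. Aluminium frame 10 mm thick with clear window, 128 mm from hinge to front, 190 mm wide. Push on its flat front bar (24 mm wide).
- lid_hinge (a point): Point on the lid's hinge line, at its middle: 68 mm behind the fixture's origin (+x), 79 mm above the bench. Axes as the fixture's.
- lid_front (a point): Middle of the outer (upper) face of the lid's front bar: 116 mm from the hinge line, 5 mm to the outer side of the plane through it. Moves with the lid. In front of the bar: at fixture y 0 to 24 mm the lug of the lid bush (hangs below, its top plate 3 mm above the bar there), and at y -33 to -77 mm a black finger tab, 19 mm long.
- base_bush (a point): Centre of the flared mouth of the base bush, in the plane of the rim that the pin's shoulder meets; fixture x -77, y 95, z 52 mm. Axes as the fixture's; the pin enters along -y. Bush 24 mm long: mouth 23 mm wide (rim 29 mm outside), tapering within 8 mm to a 15 mm bore.
- lid_bush (a point): Centre of the flared mouth of the lid bush, a bush of the same sizes. Moves with the lid; when the lid is closed it is in line with the base bush, its mouth 71 mm further along (fixture x -77, y 24, z 52 mm) and its axes are the fixture's.
- pin: Steel locking pin lying level on the bench, 0.3 to 0.5 kg: square handle 64 long x 26 x 26 mm, then a round rod 12 mm in diameter, 117 mm long, nose tapered over 7 mm. Origin under the handle's middle, on its underside; +x along the rod to its tip, the rod's axis 13 mm above the underside. Centre of mass about 20 mm from the origin towards the tip.
- pin_shoulder (a point): Centre of the handle's front face where the rod leaves it, on the rod's axis (32 mm in front of the pin's origin). This face meets the rim of the base bush when the pin is home.
- pin_tip (a point): Tip of the rod, on its axis, 117 mm in front of the shoulder.
- vinyl_tape: Roll of black tape, 62 mm across, 18 mm high, origin at the centre of its underside. Bystander, left of the work.
- kapton: Roll of amber tape, 60 mm across, 10 mm high, origin at the centre of its underside. Bystander, right of the fixture.
- screw_dish: Small round dish with screws, 70 mm across, 16 mm high, origin at the centre of its underside. Bystander, right of the fixture.

How it is judged:
By the outcome, as a careful person would: the job done as asked, in the order asked, and still so for the second after the job is handed in, while the arm keeps its last pose, push and grip.
It also fails if it takes over 64 s, if anything falls off the work surface, if the arm or the gripper's body presses on something with over 40 N, if the wrist force passes 120 N, or if a joint passes its speed limit or range.

ROBOT

A 6-joint arm with a two-finger parallel gripper is mounted at the origin on a cart in front of the work surface, level with it; the furniture and walls round the work are solid. World frame = base frame: x ahead of the robot, y to its left, z up, the work surface at z = 0. Lengths are in m, angles in rad, forces in N, time in s.
With the tool pointing down it reaches from about 0.35 to 0.775 m from the base axis. Payload 5.5 kg.
Tool frame: the origin (TCP) lies at the very end of the fingers, on their centre line; the grasp point (between the pads) lies 19 mm behind it; z points along the fingers, y is the line along which they close (so a half turn about z gives the same grasp; the last joint's range is limited). The gripper opens to 85 mm and grips with 20 to 120 N. Pads are 22 mm wide; open, the fingers measure 114 mm over their backs; the gripper's body (76 mm by 85 mm) begins 54 mm behind the grasp point. The pads swing forward as they close: fully open they stand 13 mm farther back than shut.
Start: joints at [-1.298, 0.313, 0.046, 1.304, 0, 1.431], TCP at [0.231, -0.527, 0.192] pointing down, gripper open.
Joint ranges: [-2.76, 2.76], [-0.86, 1.69], [-1.03, 1.26], [-2.2, 2.34], [-1.47, 1.5], [-3.14, 3.14]. Speed limits (rad/s): [2.57, 2.57, 3.14, 3.14, 3.14, 3.14].

INTERFACE

Orientations are given as a unit quaternion [w, x, y, z].
In Python, from workcell import env, viewer, nets gives the robot as it stands. The module is installed in compiled form; this text tells all that it offers.
- The arm moves only by the tool creep_tool, called after "Emit:" as name(argument=value, ...) on one line, values as JSON. Schema: {"type":"object","properties":{"segments":{"type":"array","items":{"type":"array","prefixItems":[{"type":"array","items":{"type":"number"},"minItems":3,"maxItems":3},{"type":"array","items":{"type":"number"},"minItems":3,"maxItems":3}],"minItems":2,"maxItems":2},"minItems":1,"maxItems":8},"aperture":{"type":"number"},"squeeze":{"type":"number"},"only":{"type":"string"},"quiet":{"type":"boolean"},"lines":{"type":"string"}},"required":["segments"],"additionalProperties":false}. segments is a list of rows, 1 to 8 of them, each written [[dx, dy, dz], [rx, ry, rz]]: dx, dy, dz in m, then a rotation vector rx, ry, rz in rad; each row is the pose to reach, as a shift and turn from the pose commanded when the call began, along the tool's axes at that moment; what a row does not reach only later rows make up. A row lasts 1/8 s, in which the tool goes at most 0.0625 m and 0.188 rad, less where a joint would pass 70% of its speed; a pose out of reach is approached as far as the arm can. aperture is the finger opening in m, set as the call begins (left out keeps the last). The fingers move at their own pace and stop on an object; squeeze is the grip in N (left out, the last holds). Time passes only in rows, so rows that do not move let the fingers close. The tool returns the time, the measured TCP pose, the force, the opening and the grip force at its end. only (a regular expression) keeps the lines of the reply that match it, lines (a string "A,B") keeps lines A to B, and quiet returns only ok. Input that does not fit is refused with a message, and nothing moves.
- env.get_state(): the state, without advancing time (a new reading comes with each control period).
- viewer.read_camera(name): name is "side" or "top" or "wrist"; returns a dict with "image" (480x640x3 uint8, red, green, blue), "K" (3x3 intrinsics, pixels), "R" (3x3) and "t" (3): a world point X has camera coordinates R X + t. Camera axes: x right, y down, z forward; pixel columns grow to the right and rows downward; lengths in m; the calibration is good to about 2 mm. A picture is of the moment at which its call begins. There is no depth.
- env.hand_in(): hands the job in; it is judged then, once.
Trained networks look in a picture, given as the dict that the camera call returned (one of the last four; its "shot" number tells which), for a name from the list of things; names that differ only in an ending like _2 or _b are one class to them, and where a whole thing is asked for, a point or a joint stands for the part that bears it (a point fixed in the world has none). Each returns a list of dicts, best first, with "confidence" (0 to 1); they miss things now and then, are a little off and sometimes report something else, mostly with a low value. They report only what shows in the picture. A call takes as long as a camera call.
- nets.outline_of(label, picture): "region" (480x640 bool, what is visible of it) and "box" ([left, top, right, bottom] in pixels, round what is visible of it).
The state is a dict: "clock": time; "joint_pos": joint angles; "qvel": joint speeds; "tau": joint torques, N m; "tcp_pos": TCP position; "orientation": TCP orientation; "wrist_force": force on the tool from outside, world axes, zero at the start; "ft_torque": the same for the moment, N m; "finger_gap": finger opening in m; "grip_force": force on a finger pad.
Only numpy, scipy, OpenCV 4.12 (cv2) and the standard library are available. Lean on these libraries where they do the work, as an engineer would, in place of code of your own. Each camera call takes 0.05 s, during which the arm holds its last target. There are 200 camera calls.

## Working session

There is one attempt and no reset: what is moved stays moved. The work goes in short steps, Python scripts to look and compute and a tool call to move; the robot and the scene stay as the last step left them, time stands still between calls to the robot, and variables do not carry over. Pictures are saved under pics/ and viewed, at most 10 in all, crops included, and the job is handed in when it is done.

```bash
mkdir -p pics; cat > h.py <<'E'
import numpy as np, cv2
from workcell import env, viewer, nets
from scipy.spatial.transform import Rotation as R
def save(p,n): cv2.imwrite('pics/'+n+'.png',cv2.cvtColor(p['image'],cv2.COLOR_RGB2BGR))
def proj(p,X):
    c=(p['R']@np.atleast_2d(X).T).T+p['t']; u=(p['K']@c.T).T; return u[:,:2]/u[:,2:]
def ray(p,uv):
    d=p['R'].T@np.linalg.solve(p['K'],[uv[0],uv[1],1.]); return -p['R'].T@p['t'],d
def onz(p,uv,z):
    o,d=ray(p,uv); return o+d*(z-o[2])/d[2]
def rot():
    q=env.get_state()['orientation']; return R.from_quat([q[1],q[2],q[3],q[0]])
E
python3 - <<'E'
from h import *
s=env.get_state();print({k:np.round(v,3) for k,v in s.items()})
print(rot().as_matrix().round(3))
for c in ['side','top']:
    p=viewer.read_camera(c);save(p,c+'0');print(c,p['K'].round(1).tolist(),p['R'].round(3).tolist(),p['t'].round(3),-p['R'].T@p['t'])
    for n in ['fixture','lid','pin','vinyl_tape','kapton','screw_dish']:
        for o in nets.outline_of(n,p)[:1]: 
            r=cv2.minAreaRect(np.argwhere(o['region'])[:,::-1].astype(np.float32)); print(n,round(o['confidence'],2),np.round(o['box']),np.round(cv2.boxPoints(r)).tolist())
E
```

```text
{'clock': np.float64(0.0), 'joint_pos': array([-1.298,  0.314,  0.045,  1.304,  0.   ,  1.431]), 'qvel': array([-0.001, -0.001,  0.001,  0.   , -0.   , -0.   ]), 'tau': array([ 2.0000e-03, -4.8063e+01,  2.9853e+01,  1.9000e-02, -0.0000e+00,
       -0.0000e+00]), 'tcp_pos': array([ 0.23 , -0.526,  0.191]), 'orientation': array([-0.001,  0.979,  0.205, -0.   ]), 'wrist_force': array([0.169, 0.103, 0.445]), 'ft_torque': array([ 0.041,  0.004, -0.032]), 'grip_force': np.float64(0.0), 'finger_gap': np.float64(0.086)}
[[ 0.916  0.401 -0.001]
 [ 0.401 -0.916  0.002]
 [ 0.    -0.002 -1.   ]]
side [[507.9, 0.0, 317.8], [0.0, 507.9, 244.9], [0.0, 0.0, 1.0]] [[0.999, 0.04, 0.009], [0.034, -0.677, -0.735], [-0.023, 0.735, -0.678]] [-0.527  0.075  1.219] [ 0.55145451 -0.82448657  0.88597513]
fixture 0.7 [286. 173. 354. 285.] [[280.0, 275.0], [295.0, 169.0], [359.0, 178.0], [345.0, 284.0]]
lid 0.76 [296. 175. 352. 258.] [[290.0, 193.0], [326.0, 168.0], [371.0, 235.0], [334.0, 259.0]]
pin 0.42 [298. 177. 317. 184.] [[296.0, 176.0], [310.0, 172.0], [313.0, 180.0], [299.0, 185.0]]
vinyl_tape 0.68 [34
[... 276 characters left out ...]
, 398.0]]
top [[480.6, 0.0, 326.7], [0.0, 480.6, 244.5], [0.0, 0.0, 1.0]] [[0.014, -1.0, 0.001], [-0.996, -0.014, -0.093], [0.093, 0.0, -0.996]] [0.059 0.508 1.211] [0.3922619  0.06602932 1.25300981]
fixture 0.63 [269. 203. 355. 272.] [[270.0, 269.0], [271.0, 200.0], [357.0, 202.0], [355.0, 271.0]]
pin 0.73 [189. 218. 248. 264.] [[188.0, 257.0], [242.0, 214.0], [249.0, 223.0], [195.0, 266.0]]
vinyl_tape 0.79 [174. 190. 198. 220.] [[174.0, 191.0], [198.0, 191.0], [198.0, 215.0], [174.0, 215.0]]
kapton 0.63 [407. 266. 436. 289.] [[404.0, 278.0], [420.0, 262.0], [436.0, 278.0], [420.0, 294.0]]
screw_dish 0.85 [448. 265. 477. 293.] [[448.0, 266.0], [476.0, 266.0], [476.0, 293.0], [448.0, 293.0]]
```

```bash
python3 - <<'E'
import cv2,numpy as np
a=cv2.imread('pics/top0.png')[180:300,165:365];b=cv2.imread('pics/side0.png')[150:300,250:400]
cv2.imwrite('pics/t1.png',cv2.resize(a,None,fx=4,fy=4,interpolation=cv2.INTER_CUBIC));cv2.imwrite('pics/s1.png',cv2.resize(b,None,fx=4,fy=4,interpolation=cv2.INTER_CUBIC))
E
```

```text
(no output)
```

View pics/t1.png

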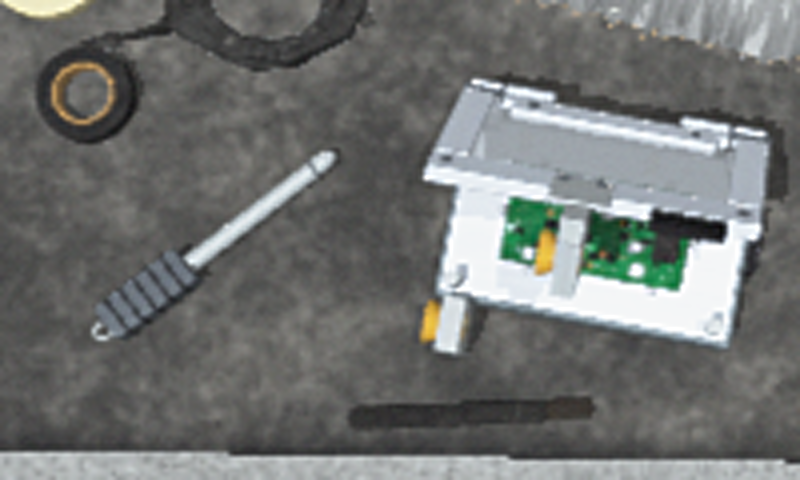

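View pics/s1.png

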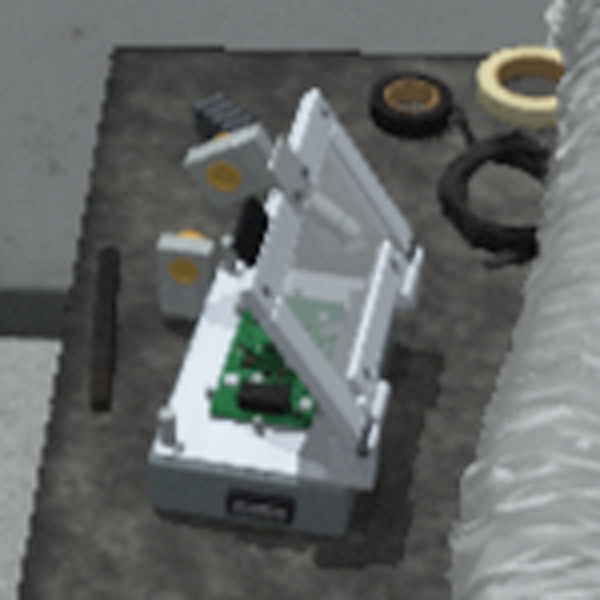

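The top view shows the pin's handle at crop (145,295) and its tip at (335,157). The fixture is yawed slightly, with front corners at (440,300) and (727,345). The side view shows the lid open, its far front corner at (318,90) and its hinge corners at (415,245) and (375,440). I'll fit the poses to these points.

```bash
cat >> h.py <<'E'
def fx(P,v):
    c,s=np.cos(v[2]),np.sin(v[2]); return np.array([v[0]+c*P[0]-s*P[1],v[1]+s*P[0]+c*P[1],P[2]])
def lidp(r,y,h,th): return np.array([.068-r*np.cos(th)+h*np.sin(th),y,.079+r*np.sin(th)+h*np.cos(th)])
E
python3 - <<'E'
from h import *
from scipy.optimize import least_squares
T=viewer.read_camera('top');S=viewer.read_camera('side')
t=lambda x,y:np.array([165+x/4,180+y/4]); s=lambda x,y:np.array([250+x/4,150+y/4])
A=[(T,t(440,300),(-.06,.095,.05),1),(T,t(727,345),(-.06,-.095,.05),1),(S,s(150,458),(-.06,-.095,.05),1),(S,s(152,508),(-.06,-.095,0),1),(S,s(348,533),(.06,-.095,0),1),(T,t(452,322),(-.077,.083,.069),1)]
L=[(T,t(425,180),(.128,.095,-.005)),(T,t(747,232),(.128,-.095,-.005)),(S,s(318,90),(.128,.095,.005)),(S,s(250,290),(.128,-.095,0))]
f=lambda v:np.concatenate([proj(c,fx(P,v))[0]-u for c,u,P,_ in A]+[proj(c,fx(lidp(*P,v[3]),v))[0]-u for c,u,P in L])
r=least_squares(f,[.42,0.,-.15,1.],loss='soft_l1');print(r.x.round(4),f(r.x).reshape(-1,2).round(1).tolist())
tip=onz(T,t(337,155),.013);sh=onz(T,t(192,262),.013);e=onz(T,t(113,325),.013)
print(tip,sh,e,np.linalg.norm(tip-sh),np.linalg.norm(e-sh),np.arctan2(*(tip-sh)[1::-1]))
print('lidfront',fx(lidp(.116,0,.005,r.x[3]),r.x),fx((-.077,.095,.052),r.x))
for n,z in [('vinyl_tape',.018),('kapton',.01),('screw_dish',.016)]:
    b=nets.outline_of(n,T)[0]['box']; print(n,onz(T,((b[0]+b[2])/2,(b[1]+b[3])/2),z))
E
```

```text
[ 0.5262  0.0983 -0.1362  1.0076] [[-2.1, -1.3], [1.1, -1.2], [-0.6, -0.2], [-0.4, 2.1], [0.1, 2.6], [-2.2, 0.2], [-1.0, -0.1], [2.4, -0.5], [-1.1, -1.0], [-0.3, -0.2]]
[0.57267858 0.26856673 0.013     ] [0.50142901 0.36038559 0.013     ] [0.45988856 0.40988149 0.013     ] 0.11622049614346078 0.06461774647885851 -0.9108744544793761
lidfront [0.53641122 0.09685982 0.17975208] [0.462828   0.20283482 0.052     ]
vinyl_tape [0.61018351 0.4307653  0.018     ]
kapton [ 0.42208057 -0.182349    0.01      ]
screw_dish [ 0.41715822 -0.27804961  0.016     ]
```

Emit:
creep_tool(segments=[[[0, 0, -0.06], [0, 0, -0.15]], [[0.06, -0.055, -0.1], [0, 0, -0.35]], [[0.1, -0.1, -0.11], [0, 0, -0.55]], [[0.14, -0.14, -0.11], [0, 0, -0.75]], [[0.19, -0.18, -0.11], [0, 0, -0.95]], [[0.24, -0.22, -0.11], [0, 0, -1.15]], [[0.28, -0.26, -0.11], [0, 0, -1.35]], [[0.32, -0.3, -0.11], [0, 0, -1.5]]], aperture=0, squeeze=40)

```text
clock: 1.95
tcp_pos: [0.4002, -0.1313, 0.302]
orientation: [0.001, 0.589, 0.808, 0.0]
wrist_force: [1.5, -1.3, 0.6]
finger_gap: -0.0003
grip_force: 0.0
```

```bash
python3 -c "
from h import *
s=env.get_state();print(s['joint_pos'].round(2),s['tcp_pos'],s['finger_gap']);M=rot().as_matrix();print(M.T@(np.array([.50,.08,.30])-s['tcp_pos']),np.arctan2(M[1,0],M[0,0]))"
```

```text
[-0.51  0.   -0.06  1.51  0.    0.75] [ 0.40023982 -0.13126071  0.30196454] -0.0003153256624772989
[0.17071582 0.1594972  0.00194747] 1.8810714086519569
```

Emit:
creep_tool(segments=[[[0.025, 0.025, 0], [0, 0, -0.18]], [[0.05, 0.05, 0], [0, 0, -0.36]], [[0.08, 0.075, 0], [0, 0, -0.54]], [[0.11, 0.1, 0], [0, 0, -0.72]], [[0.14, 0.13, 0], [0, 0, -0.9]], [[0.17, 0.16, 0], [0, 0, -1.07]], [[0.17, 0.16, 0], [0, 0, -1.12]], [[0.17, 0.16, 0], [0, 0, -1.12]]])

```text
clock: 2.95
tcp_pos: [0.5013, 0.0776, 0.3015]
orientation: [-0.0, 0.073, 0.997, -0.0]
wrist_force: [0.2, -0.4, -0.0]
finger_gap: -0.0003
grip_force: 0.0
```

```bash
python3 - <<'E'
from h import *
s=env.get_state();print(s['joint_pos'].round(2),s['tcp_pos'])
p=viewer.read_camera('wrist');save(p,'w1');print(-p['R'].T@p['t'],p['R'].round(3).tolist(),p['K'][0,0])
E
```

```text
[-0.    0.17  0.13  1.53 -0.    0.14] [0.50134276 0.07758289 0.30148508]
[0.42243605 0.08856735 0.48313423] [[0.145, 0.989, -0.001], [0.941, -0.138, 0.309], [0.306, -0.046, -0.951]] 406.8838713240969
```

View pics/w1.png

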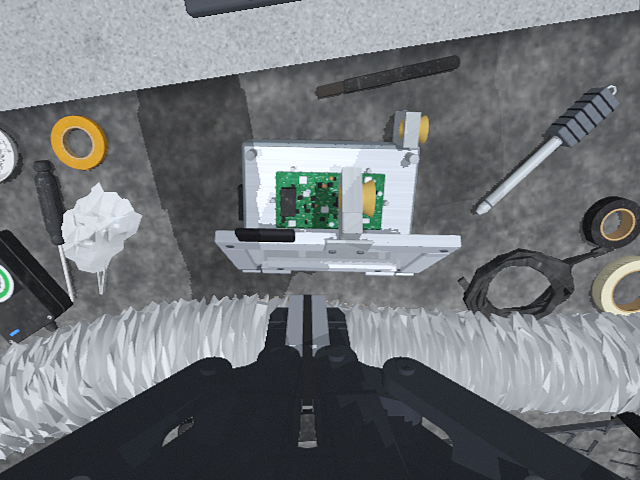

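The wrist view shows the fixture's front-right top corner at (243,143), the lid's front-edge corners at (217,231) and (460,236), and the bush rim at about (425,128). A corrugated hose lies behind the fixture. I'll refine the fit with these.

```bash
python3 - <<'E'
from h import *
from scipy.optimize import least_squares
T=viewer.read_camera('top');S=viewer.read_camera('side');W=viewer.read_camera('wrist')
t=lambda x,y:np.array([165+x/4,180+y/4]); s=lambda x,y:np.array([250+x/4,150+y/4]); w=lambda x,y:np.array([x,y])
A=[(T,t(440,300),(-.06,.095,.05)),(T,t(727,345),(-.06,-.095,.05)),(S,s(150,458),(-.06,-.095,.05)),(T,t(452,322),(-.077,.083,.069)),
(W,w(243,143),(-.06,-.095,.05)),(W,w(427,128),(-.077,.095,.052))]
L=[(T,t(425,180),(.128,.095,-.005)),(T,t(747,232),(.128,-.095,-.005)),(S,s(318,90),(.128,.095,.005)),(S,s(250,290),(.128,-.095,0)),(W,w(217,231),(.128,-.095,-.005)),(W,w(461,236),(.128,.095,-.005))]
f=lambda v:np.concatenate([(proj(c,fx(P,v))[0]-u)*(2 if c is W else 1) for c,u,P in A]+[(proj(c,fx(lidp(*P,v[3]),v))[0]-u)*(2 if c is W else 1) for c,u,P in L])
r=least_squares(f,[.52,0.1,-.15,1.],loss='soft_l1');v=r.x;print(v.round(4),f(v).reshape(-1,2).round(1).tolist())
st=env.get_state();M=rot().as_matrix();o=st['tcp_pos']
for th in [v[3],.9,.8,.7,.6,.5,.4,.3,.2,.1,.05,0]:
    X=fx(lidp(.122,-.018,.005,th)+np.array([.011,0,0]),v); print(round(th,2),X.round(3),(M.T@(X-o)).round(3))
E
```

```text
[ 0.5257  0.0981 -0.1659  1.0025] [[-2.5, -2.3], [0.3, -0.0], [-1.8, -0.8], [-2.9, -0.8], [-2.9, -0.9], [-2.4, 2.6], [-0.7, -0.9], [2.2, 1.2], [-0.4, -0.7], [-2.1, -0.2], [0.1, 0.7], [4.0, -0.6]]
1.0 [0.54  0.077 0.185] [-0.038  0.007  0.117]
0.9 [0.53  0.079 0.178] [-0.028  0.007  0.124]
0.8 [0.52  0.081 0.17 ] [-0.018  0.007  0.132]
0.7 [0.512 0.082 0.161] [-0.01   0.007  0.14 ]
0.6 [0.504 0.083 0.152] [-0.002  0.007  0.15 ]
0.5 [0.497 0.085 0.142] [0.005 0.007 0.16 ]
0.4 [0.492 0.086 0.131] [0.011 0.007 0.171]
0.3 [0.487 0.086 0.12 ] [0.015 0.008 0.182]
0.2 [0.484 0.087 0.108] [0.019 0.008 0.194]
0.1 [0.481 0.087 0.096] [0.021 0.008 0.206]
0.05 [0.481 0.087 0.09 ] [0.022 0.008 0.212]
0 [0.48  0.087 0.084] [0.022 0.008 0.218]
```

Emit:
creep_tool(segments=[[[-0.045, 0.007, 0.05], [0, 0, 0]], [[-0.048, 0.007, 0.1], [0, 0, 0]], [[-0.043, 0.007, 0.115], [0, 0, 0]], [[-0.036, 0.007, 0.12], [0, 0, 0]], [[-0.030, 0.007, 0.124], [0, 0, 0]], [[-0.024, 0.007, 0.128], [0, 0, 0]], [[-0.018, 0.007, 0.132], [0, 0, 0]]])

```text
clock: 4.03
tcp_pos: [0.5202, 0.0814, 0.1704]
orientation: [0.001, 0.073, 0.997, 0.0]
wrist_force: [0.2, -0.3, 0.1]
finger_gap: 0.0
grip_force: 0.0
```

```bash
python3 - <<'E'
from h import *
p=viewer.read_camera('wrist');save(p,'w2')
E
```

```text
(no output)
```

View pics/w2.png

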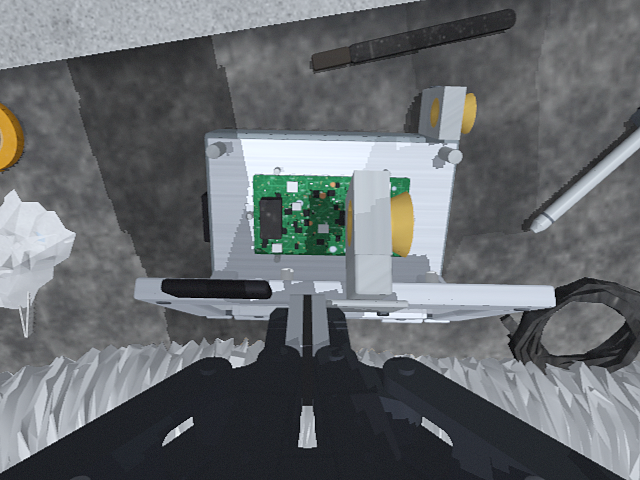

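The finger sits behind the bar between the tab and the lug. The lid's front corners are at about (135,283) and (555,290). I'll check the lid angle.

```bash
python3 - <<'E'
from h import *
W=viewer.read_camera('wrist');v=[.5257,.0981,-.1659]
for th in [1.05,1.0,.95,.9,.85,.8,.7]: print(th,[proj(W,fx(lidp(.128,y,h,th),v))[0].round(0).tolist() for y in(-.095,.095) for h in (-.005,.005)])
for n,P in [('FR',(-.06,-.095,.05)),('FL',(-.06,.095,.05)),('bush',(-.077,.095,.052)),('blk',(-.094,.071,.069)),('blk2',(-.094,.095,.069))]:print(n,proj(W,fx(P,v))[0].round(0))
E
```

```text
1.05 [[134.0, 297.0], [132.0, 320.0], [559.0, 305.0], [562.0, 327.0]]
1.0 [[136.0, 283.0], [133.0, 305.0], [557.0, 290.0], [560.0, 313.0]]
0.95 [[138.0, 269.0], [135.0, 291.0], [555.0, 276.0], [559.0, 298.0]]
0.9 [[140.0, 255.0], [137.0, 276.0], [552.0, 263.0], [556.0, 284.0]]
0.85 [[143.0, 242.0], [139.0, 263.0], [549.0, 250.0], [554.0, 270.0]]
0.8 [[146.0, 230.0], [142.0, 250.0], [545.0, 238.0], [551.0, 257.0]]
0.7 [[151.0, 208.0], [147.0, 225.0], [538.0, 216.0], [544.0, 233.0]]
FR [202. 135.]
FL [465. 141.]
bush [469. 116.]
blk [446.  89.]
blk2 [483.  90.]
```

```bash
python3 - <<'E'
from h import *
s=env.get_state();W=viewer.read_camera('wrist');print(proj(W,s['tcp_pos']),-W['R'].T@W['t'],s['wrist_force'])
S=viewer.read_camera('side');T=viewer.read_camera('top');print(proj(S,s['tcp_pos']),proj(T,s['tcp_pos']))
a=cv2.resize(S['image'][160:280,270:370],None,fx=5,fy=5,interpolation=cv2.INTER_CUBIC);b=cv2.resize(T['image'][190:290,260:360],None,fx=3,fy=3,interpolation=cv2.INTER_CUBIC)
o=np.zeros((600,800,3),np.uint8);o[:,:500]=a;o[:300,500:]=b
cv2.imwrite('pics/c3.png',o[:,:,::-1])
E
```

```text
[[308.55307808 275.95873559]] [0.44043893 0.09251332 0.35140432] [ 1.22906226  0.07653922 -0.63049337]
[[316.59702025 206.32689934]] [[320.00582932 233.06368144]]
```

View pics/c3.png

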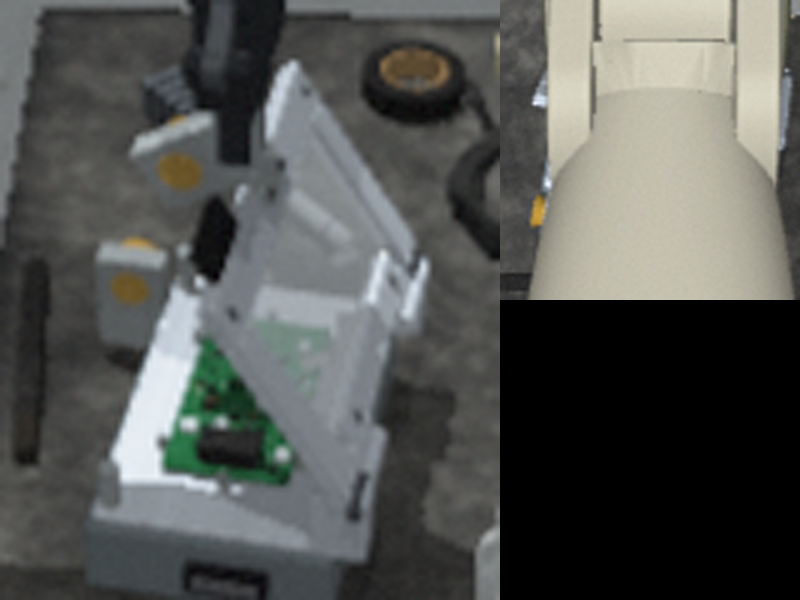

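The side crop shows the fingertip at about (235,165), which is full-image (317,193) and above the predicted TCP at (233,231). It hasn't touched the lid yet. I'll work out how far the visible tip is from the reported TCP.

```bash
python3 - <<'E'
from h import *
s=env.get_state();W=viewer.read_camera('wrist');S=viewer.read_camera('side')
for d in [0,.01,.015,.02,.025,.03,.035,.04]: print(d,proj(W,s['tcp_pos']+[0,0,d])[0].round(0),proj(S,s['tcp_pos']+[0,0,d])[0].round(0))
E
```

```text
0 [309. 276.] [317. 206.]
0.01 [309. 285.] [317. 203.]
0.015 [309. 289.] [317. 201.]
0.02 [309. 294.] [317. 199.]
0.025 [309. 300.] [317. 198.]
0.03 [309. 305.] [317. 196.]
0.035 [309. 311.] [317. 194.]
0.04 [309. 317.] [317. 192.]
```

Emit:
creep_tool(segments=[[[-0.025, 0, -0.005], [0, 0, 0]], [[-0.025, 0, 0.01], [0, 0, 0]], [[-0.022, 0, 0.016], [0, 0, 0]], [[-0.016, 0, 0.02], [0, 0, 0]]])

```text
clock: 4.88
tcp_pos: [0.5344, 0.0792, 0.1485]
orientation: [-0.001, 0.073, 0.997, -0.0]
wrist_force: [-0.4, -0.0, -0.1]
finger_gap: 0.0001
grip_force: 0.0
```

```bash
python3 - <<'E'
from h import *
s=env.get_state();print(s['wrist_force'],s['tcp_pos'])
W=viewer.read_camera('wrist');save(W,'w4')
E
```

```text
[-0.40337001 -0.00525882 -0.14145751] [0.53439987 0.07915541 0.14846617]
```

View pics/w4.png

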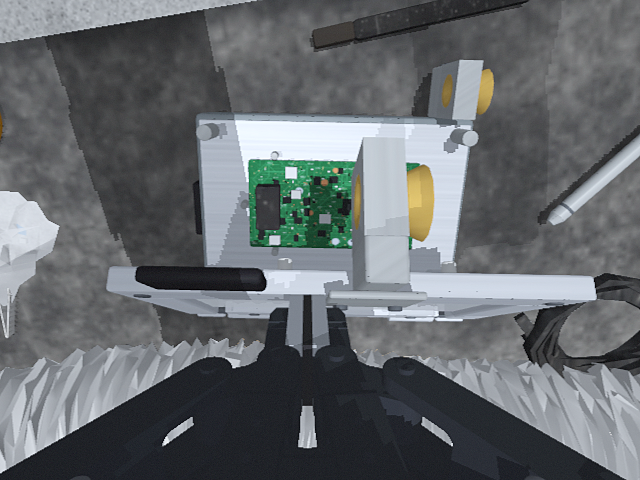

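The lid corners are now at (107,270) and (597,278), with the finger just behind the bar. I'll continue along the arc.

Emit:
creep_tool(segments=[[[0.005, 0, 0.004], [0, 0, 0]], [[0.010, 0, 0.008], [0, 0, 0]], [[0.015, 0, 0.013], [0, 0, 0]], [[0.020, 0, 0.018], [0, 0, 0]]])

```text
clock: 5.42
tcp_pos: [0.5159, 0.0821, 0.1315]
orientation: [0.0, 0.073, 0.997, 0.0]
wrist_force: [0.2, 0.5, 2.3]
finger_gap: 0.0002
grip_force: 1.0
```

```bash
cat > lid.py <<'E'
from h import *
from scipy.optimize import least_squares
import sys
s=env.get_state();W=viewer.read_camera('wrist');v=[.5257,.0981,-.1659]
save(W,sys.argv[1])
for th in np.arange(0,1.05,.1): print(round(th,2),[proj(W,fx(lidp(.128,y,h,th),v))[0].round(0).tolist() for y in(-.095,.095) for h in (-.005,.005)])
E
python3 lid.py w5
```

```text
0.0 [[176.0, 149.0], [170.0, 151.0], [504.0, 156.0], [512.0, 158.0]]
0.1 [[169.0, 152.0], [163.0, 156.0], [514.0, 159.0], [523.0, 163.0]]
0.2 [[161.0, 157.0], [155.0, 164.0], [526.0, 165.0], [535.0, 171.0]]
0.3 [[153.0, 166.0], [146.0, 175.0], [537.0, 174.0], [547.0, 183.0]]
0.4 [[144.0, 178.0], [137.0, 191.0], [550.0, 186.0], [560.0, 199.0]]
0.5 [[135.0, 194.0], [128.0, 210.0], [562.0, 203.0], [572.0, 218.0]]
0.6 [[126.0, 215.0], [119.0, 233.0], [575.0, 223.0], [584.0, 242.0]]
0.7 [[118.0, 239.0], [111.0, 261.0], [587.0, 248.0], [596.0, 270.0]]
0.8 [[109.0, 268.0], [103.0, 292.0], [598.0, 277.0], [606.0, 301.0]]
0.9 [[101.0, 300.0], [96.0, 327.0], [608.0, 309.0], [615.0, 336.0]]
1.0 [[95.0, 335.0], [91.0, 364.0], [617.0, 344.0], [621.0, 373.0]]
```

View pics/w5.png

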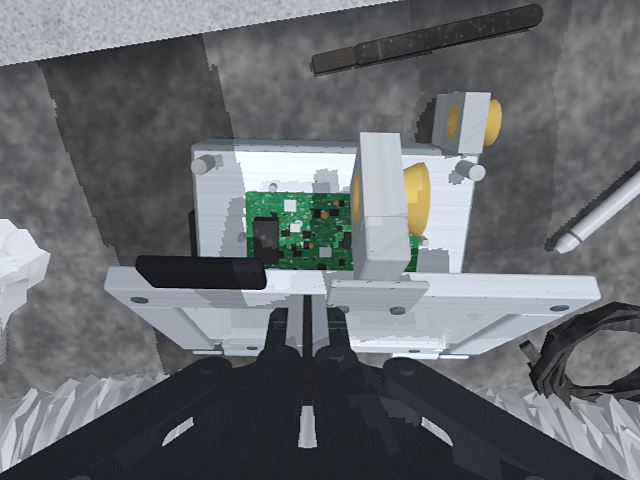

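The lid is at about 0.8 rad (corner rows 268 and 277) and moving under 2 N. I'll continue along the arc.

Emit:
creep_tool(segments=[[[0.008, 0, 0.008], [0, 0, 0]], [[0.016, 0, 0.018], [0, 0, 0]], [[0.022, 0, 0.027], [0, 0, 0]], [[0.027, 0, 0.036], [0, 0, 0]], [[0.031, 0, 0.045], [0, 0, 0]], [[0.035, 0, 0.053], [0, 0, 0]], [[0.036, 0, 0.061], [0, 0, 0]], [[0.038, 0, 0.068], [0, 0, 0]]])

```text
clock: 6.48
tcp_pos: [0.4783, 0.0874, 0.063]
orientation: [-0.0, 0.073, 0.997, -0.0]
wrist_force: [1.0, 0.4, 1.6]
finger_gap: 0.0003
grip_force: 0.7
```

```bash
python3 lid.py w6 | head -6
```

```text
0.0 [[138.0, 252.0], [129.0, 260.0], [562.0, 260.0], [576.0, 268.0]]
0.1 [[126.0, 263.0], [116.0, 275.0], [580.0, 271.0], [595.0, 283.0]]
0.2 [[113.0, 278.0], [101.0, 294.0], [600.0, 287.0], [616.0, 304.0]]
0.3 [[98.0, 299.0], [85.0, 320.0], [621.0, 309.0], [639.0, 330.0]]
0.4 [[81.0, 327.0], [68.0, 353.0], [645.0, 337.0], [664.0, 363.0]]
0.5 [[64.0, 361.0], [50.0, 392.0], [670.0, 371.0], [690.0, 403.0]]
```

View pics/w6.png

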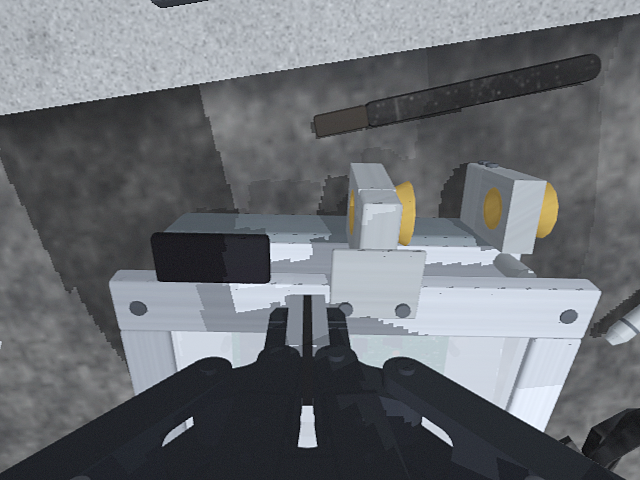

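The lid is at about 0.17 rad, with corners near (112,272) and (600,281). I'll finish slowly, watching the force.

Emit:
creep_tool(segments=[[[0.001, 0, 0.006], [0, 0, 0]], [[0.002, 0, 0.012], [0, 0, 0]], [[0.002, 0, 0.017], [0, 0, 0]], [[0.002, 0, 0.019], [0, 0, 0]]])

```text
clock: 7.02
tcp_pos: [0.4763, 0.0877, 0.0443]
orientation: [-0.0, 0.073, 0.997, -0.0]
wrist_force: [-5.0, -1.0, 14.7]
finger_gap: 0.0001
grip_force: 7.7
```

Emit:
creep_tool(segments=[[[0, 0, 0.002], [0, 0, 0]], [[0, 0, 0.003], [0, 0, 0]]])

```text
clock: 7.28
tcp_pos: [0.4764, 0.0877, 0.0442]
orientation: [0.0, 0.073, 0.997, -0.0]
wrist_force: [-11.4, -1.0, 30.6]
finger_gap: 0.0004
grip_force: 15.2
```

Emit:
creep_tool(segments=[[[0, 0, -0.02], [0, 0, 0]], [[0, 0, -0.07], [0, 0, 0]], [[0, 0.02, -0.13], [0, 0, 0]], [[0, 0.05, -0.18], [0, 0, 0]], [[0, 0.07, -0.19], [0, 0, 0]], [[0, 0.07, -0.19], [0, 0, 0]]], aperture=0.06)

```text
clock: 8.02
tcp_pos: [0.4878, 0.1582, 0.2327]
orientation: [0.001, 0.072, 0.997, 0.0]
wrist_force: [-0.0, -0.1, -0.6]
finger_gap: 0.0599
grip_force: 0.0
```

```bash
python3 - <<'E'
from h import *
import pickle
s=env.get_state();W=viewer.read_camera('wrist');save(W,'w7');pickle.dump(W,open('w7.pkl','wb'))
hsv=cv2.cvtColor(W['image'],cv2.COLOR_RGB2HSV);m=cv2.inRange(hsv,(12,120,100),(30,255,255))
n,l,st,c=cv2.connectedComponentsWithStats(m)
for i in range(1,n):
    if st[i,4]>25: print('orange',st[i],c[i].round(1))
for k in ['lid','fixture','pin','vinyl_tape']:
    for o in nets.outline_of(k,W)[:1]:
        r=o['region'].astype(np.uint8);cs=max(cv2.findContours(r,0,2)[0],key=cv2.contourArea)
        print(k,o['confidence'],np.round(o['box']),cv2.approxPolyDP(cs,4,True)[:,0].tolist())
v=[.5257,.0981,-.1659]
for P in [(-.06,-.095,.084),(-.06,.095,.084),(.068,-.095,.084),(.068,.095,.084),(-.077,.095,.052),(-.077,.024,.052)]: print(P,proj(W,fx(P,v))[0].round(1))
E
```

```text
orange [263 145  13  31 265] [269.8 157.7]
orange [346 147  12  31 281] [351.6 162.1]
orange [  0 166   3  25  58] [  0.8 178.1]
lid 0.83 [128. 142. 359. 332.] [[357, 189], [274, 186], [276, 150], [266, 149], [262, 139], [244, 143], [243, 164], [231, 167], [230, 184], [206, 184], [201, 161], [152, 161], [151, 180], [129, 186], [143, 309], [161, 311], [166, 296], [175, 294], [172, 326], [212, 299], [225, 300], [230, 312], [289, 313], [292, 328], [319, 329], [323, 310], [315, 302], [326, 297], [331, 313], [348, 315]]
fixture 0.91 [128. 137. 359. 331.] [[356, 149], [347, 150], [337, 138], [329, 139], [323, 173], [277, 172], [275, 147], [266, 149], [262, 139], [246, 141], [243, 165], [227, 171], [205, 170], [201, 161], [151, 161], [148, 180], [129, 184], [142, 303], [148, 312], [143, 321], [178, 326], [209, 299], [225, 300], [230, 312], [288, 313], [292, 328], [349, 326]]
pin 0.8 [428. 110. 580. 255.] [[579, 111], [553, 113], [503, 159], [509, 168], [433, 238], [426, 251], [436, 251], [517, 176], [531, 179], [582, 133], [576, 123]]
vinyl_tape 0.74 [545. 234. 616. 295.] [[598, 237], [574, 233], [559, 240], [547, 259], [552, 280], [573, 292], [602, 283], [613, 269], [614, 254]]
(-0.06, -0.095, 0.084) [127.8 184.5]
(-0.06, 0.095, 0.084) [359.2 189.5]
(0.068, -0.095, 0.084) [143.9 322.4]
(0.068, 0.095, 0.084) [350.6 326.3]
(-0.077, 0.095, 0.052) [356.  163.2]
(-0.077, 0.024, 0.052) [275.7 161.4]
```

View pics/w7.png

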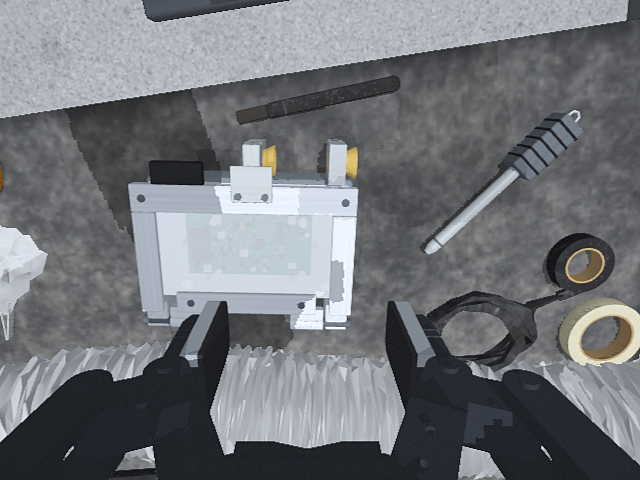

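The lid is shut: its corners at (129,185) and (358,189) match the closed prediction, and so do the bush rims at (357,162) and (276,160). The pin tip is at (428,250), its shoulder near (513,173). The lid's firm stop came 40 mm lower in reported z than expected, so the real fingertip is about 40 mm above the reported TCP.

```bash
python3 - <<'E'
from h import *
import pickle
W=pickle.load(open('w7.pkl','rb'));s=env.get_state()
o=nets.outline_of('pin',viewer.read_camera('wrist'))[0]['region']
pts=np.argwhere(o)[:,::-1]; G=np.array([onz(W,p,.013)[:2] for p in pts])
c=G.mean(0);u=np.linalg.svd(G-c,full_matrices=False)[2][0]; u*=-np.sign(u[1])
a=(G-c)@u;print('pca',c,np.arctan2(u[1],u[0]),a.min(),a.max(),np.ptp(a))
tip=onz(W,(427,251),.013);sh=onz(W,(513,173),.013);en=onz(W,(569,121),.02);print(tip,sh,en,np.linalg.norm(tip-sh),np.linalg.norm(en-sh))
w=a<np.inf
rod=(a>a.max()-.10); cr=G[rod].mean(0); ur=np.linalg.svd(G[rod]-cr,full_matrices=False)[2][0]; ur*=-np.sign(ur[1]); yaw=np.arctan2(ur[1],ur[0]);tipp=cr+ur*(((G-cr)@ur).max()); print('rod yaw',yaw,tipp,'top est yaw -.911 tip .5727 .2686')
g=tipp-ur*(.117+.032-.012);print('grasp',g)
M=rot().as_matrix();print('tool delta',M.T@(np.append(g,.06)-s['tcp_pos']),'yawnow',np.arctan2(M[1,0],M[0,0]),'need',yaw+np.pi)
E
```

```text
pca [0.50117466 0.36991324] -0.8970987855578754 -0.07141162954377202 0.1222299115039107 0.19364154104768272
[0.57365105 0.27243715 0.013     ] [0.50350418 0.36082907 0.013     ] [0.46012591 0.40859052 0.02      ] 0.11284376865051297 0.0648986128441322
rod yaw -0.8815417538746295 [0.57821016 0.27499935] top est yaw -.911 tip .5727 .2686
grasp [0.49108335 0.38072503]
tool delta [0.02774635 0.22283522 0.17042164] yawnow 2.99434199262549 need 2.2600508997151634
```

Emit:
creep_tool(segments=[[[0.01, 0.05, 0], [0, 0, 0.18]], [[0.018, 0.11, 0.02], [0, 0, 0.36]], [[0.025, 0.16, 0.06], [0, 0, 0.54]], [[0.028, 0.2, 0.1], [0, 0, 0.72]], [[0.028, 0.218, 0.14], [0, 0, 0.753]], [[0.028, 0.218, 0.15], [0, 0, 0.753]], [[0.028, 0.218, 0.15], [0, 0, 0.753]]], aperture=0.06)

```text
clock: 9.25
tcp_pos: [0.4905, 0.3757, 0.0812]
orientation: [-0.0, 0.435, 0.901, -0.001]
wrist_force: [0.0, 0.3, 0.6]
finger_gap: 0.0599
grip_force: 0.0
```

```bash
python3 - <<'E'
from h import *
s=env.get_state();W=viewer.read_camera('wrist');save(W,'w8');print(s['joint_pos'].round(2))
o=nets.outline_of('pin',W)
M=rot().as_matrix();print(M.round(3).tolist())
if o:
    r=o[0]['region'];pts=np.argwhere(r)[:,::-1];print(o[0]['confidence'],o[0]['box'])
    G=(np.array([onz(W,p,.013) for p in pts])-s['tcp_pos'])@M
    # in tool frame: width centre (y) along x
    for x0 in np.arange(-.06,.16,.02):
        k=abs(G[:,0]-x0)<.01
        if k.any(): print(round(x0,2),k.sum(),G[k,1].min().round(4),G[k,1].max().round(4),G[k,1].mean().round(4))
    print(G[:,0].min(),G[:,0].max())
E
```

```text
[ 0.52  0.45 -0.03  1.09 -0.    1.42]
[[-0.621, 0.784, 0.002], [0.784, 0.621, 0.001], [-0.001, 0.002, -1.0]]
0.89 [290.3, 139.4, 329.3, 405.3]
-0.06 444 -0.0051 0.0074 0.0011
-0.04 477 -0.0051 0.0065 0.0008
-0.02 837 -0.0128 0.0141 0.0007
0.0 1255 -0.0133 0.0139 0.0005
0.02 1337 -0.0136 0.0141 0.0002
0.04 1342 -0.0135 0.0137 -0.0
0.06 83 -0.0054 0.0049 -0.0002
-0.13437022959268557 0.058716736592713765
```

Emit:
creep_tool(segments=[[[0, 0, 0.04], [0, 0, 0]], [[0, 0, 0.075], [0, 0, 0]], [[0, 0, 0.095], [0, 0, 0]], [[0, 0, 0.1], [0, 0, 0]], [[0, 0, 0.1], [0, 0, 0]]], aperture=0.045)

```text
clock: 9.98
tcp_pos: [0.4921, 0.3768, -0.0168]
orientation: [0.001, 0.435, 0.9, 0.001]
wrist_force: [0.5, -0.5, -0.6]
finger_gap: 0.045
grip_force: 0.0
```

```bash
python3 - <<'E'
from h import *
S=viewer.read_camera('side');T=viewer.read_camera('top');save(S,'s9');s=env.get_state()
print(proj(S,s['tcp_pos']),proj(T,s['tcp_pos']))
E
```

```text
[[311.09091915 193.46387088]] [[209.11641068 249.8409157 ]]
```

Emit:
creep_tool(segments=[[[0, 0, 0.006], [0, 0, 0]], [[0, 0, 0.012], [0, 0, 0]], [[0, 0, 0.012], [0, 0, 0]]])

```text
clock: 10.45
tcp_pos: [0.4903, 0.3764, -0.0311]
orientation: [-0.0, 0.435, 0.901, -0.001]
wrist_force: [-0.6, -0.5, -0.1]
finger_gap: 0.0449
grip_force: 0.0
```

Emit:
creep_tool(segments=[[[0, 0, 0.004], [0, 0, 0]], [[0, 0, 0.005], [0, 0, 0]]])

```text
clock: 10.7
tcp_pos: [0.4907, 0.3767, -0.0357]
orientation: [-0.0, 0.435, 0.901, -0.0]
wrist_force: [-0.8, 0.3, -0.4]
finger_gap: 0.0451
grip_force: 0.0
```

Emit:
creep_tool(segments=[[[0, 0, 0], [0, 0, 0]], [[0, 0, 0], [0, 0, 0]], [[0, 0, 0], [0, 0, 0]], [[0, 0, 0], [0, 0, 0]], [[0, 0, 0], [0, 0, 0]]], aperture=0, squeeze=90)

```text
clock: 11.32
tcp_pos: [0.4911, 0.3769, -0.0351]
orientation: [0.0, 0.435, 0.901, 0.0]
wrist_force: [-0.5, -0.1, 4.3]
finger_gap: 0.0242
grip_force: 89.7
```

Emit:
creep_tool(segments=[[[0, 0, -0.01], [0, 0, 0]], [[0, 0, -0.04], [0, 0, 0]], [[0, 0, -0.08], [0, 0, 0]], [[0, 0, -0.1], [0, 0, 0]], [[0, 0, -0.1], [0, 0, 0]]])

```text
clock: 11.95
tcp_pos: [0.492, 0.3774, 0.0664]
orientation: [0.001, 0.435, 0.901, 0.001]
wrist_force: [-0.0, 0.2, -3.0]
finger_gap: 0.0242
grip_force: 89.1
```

```bash
python3 - <<'E'
from h import *
s=env.get_state();W=viewer.read_camera('wrist');save(W,'w10')
M=rot().as_matrix();r=nets.outline_of('pin',W)[0]['region'];pts=np.argwhere(r)[:,::-1]
k=pts[:,1].argmin();print('tip px',pts[k],pts[pts[:,1]<pts[:,1].min()+4].mean(0))
print(s['joint_pos'].round(2),-W['R'].T@W['t']-s['tcp_pos'])
tipx=pts[pts[:,1]<pts[:,1].min()+2].mean(0)
# tip ray in tool frame at the tip's tool x ~ -.137
o,d=ray(W,tipx);o=M.T@(o-s['tcp_pos']);d=M.T@d
for x in [-.134,-.137,-.140]: print(x,(o+d*(x-o[0])/d[0]).round(4))
for row in range(pts[:,1].min(),pts[:,1].max(),12):
    q=pts[pts[:,1]==row,0]; print(row,q.min(),q.max(),end=' | ')
S=viewer.read_camera('side');save(S,'s10');print([ (np.round(x['confidence'],2),x['box']) for x in nets.outline_of('pin',S)])
E
```

```text
tip px [ 93 396] [ 93.72413793 397.72413793]
[ 0.53  0.46 -0.05  1.06 -0.    1.42] [-0.05037808  0.06121036  0.18157216]
-0.134 [-0.134  -0.1629  0.0761]
-0.137 [-0.137  -0.1652  0.0797]
-0.14 [-0.14   -0.1674  0.0833]
396 93 97 | 408 79 84 | Traceback (most recent call last):
  File "<stdin>", line 11, in <module>
    return umr_minimum(a, axis, None, out, keepdims, initial, where)
ValueError: zero-size array to reduction operation minimum which has no identity
```

```bash
python3 - <<'E'
from h import *
W=cv2.imread('pics/w10.png');S=viewer.read_camera('side');T=viewer.read_camera('top')
o=np.zeros((600,800,3),np.uint8);o[:480,:400]=W[0:480,120:520]
o[:400,400:]=cv2.resize(S['image'][120:220,260:360],None,fx=4,fy=4,interpolation=cv2.INTER_CUBIC)[:,:,::-1]
cv2.imwrite('pics/c11.png',o)
for n,c in [('S',S),('T',T),('W',viewer.read_camera('wrist'))]:
    for q in nets.outline_of('pin',c):
        r=q['region'];p=np.argwhere(r)[:,::-1];print(n,round(q['confidence'],2),q['box'],r.sum(),np.round(cv2.boxPoints(cv2.minAreaRect(p.astype(np.float32)))).tolist())
E
```

```text
S 0.79 [310.1, 151.8, 342.6, 181.5] 188 [[305.0, 156.0], [311.0, 149.0], [341.0, 177.0], [335.0, 184.0]]
S 0.56 [278.1, 204.2, 355.1, 284.6] 4593 [[275.0, 276.0], [285.0, 199.0], [356.0, 209.0], [346.0, 285.0]]
T 0.69 [180.7, 210.3, 241.3, 263.5] 305 [[179.0, 257.0], [237.0, 209.0], [242.0, 215.0], [184.0, 263.0]]
W 0.77 [265.3, 168.3, 346.5, 444.7] 16717 [[265.0, 168.0], [348.0, 168.0], [348.0, 447.0], [265.0, 447.0]]
```

View pics/c11.png

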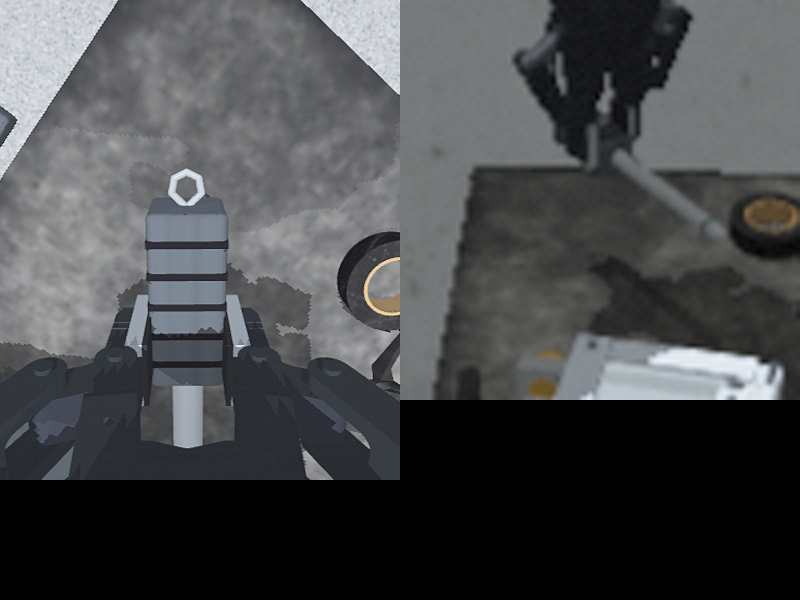

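The pin is held square in the pads and lifted, with the rod level to the eye; in the side crop its tip is at (722,232). I'll check the tip against the forward model and work out the approach.

```bash
cat > go.py <<'E'
from h import *
v=[.5257,.0981,-.1659]
def report(off=(0,0,.048),zt=.052):
    s=env.get_state();M=rot().as_matrix();yaw=np.arctan2(M[1,0],M[0,0]);o=s['tcp_pos']
    ty=v[2]-np.pi/2+np.pi
    print('yaw',yaw,'need',ty,'rz',-(ty-yaw),'F',s['wrist_force'].round(1),'grip',s['grip_force'],s['finger_gap'])
    for ys in [.237,.215,.2,.15,.095]:
        X=fx((-.077,ys+.020,zt-.048),v);print('shoulder y',ys,'delta',(M.T@(X-o)).round(4))
E
python3 - <<'E'
from go import *
s=env.get_state();M=rot().as_matrix();report()
S=viewer.read_camera('side');T=viewer.read_camera('top')
for L in [.015,.117+.02]:
    X=s['tcp_pos']-M[:,0]*L-M[:,2]*.048;print(X,proj(S,X),proj(T,X))
q=nets.outline_of('pin',S)[0]['region'];p=np.argwhere(q)[:,::-1];print(p[p[:,0]>p[:,0].max()-2].mean(0), p.max(0))
q=nets.outline_of('pin',T)[0]['region'];p=np.argwhere(q)[:,::-1];print(p[p[:,0]>p[:,0].max()-2].mean(0))
E
```

```text
yaw 2.242291890119409 need 1.4048963267948966 rz 0.8373955633245125 F [-0.2  0.4 -3.5] grip 89.07778143882751 0.024023926446010355
shoulder y 0.237 delta [-0.0107 -0.0059  0.0596]
shoulder y 0.215 delta [-0.0254 -0.0223  0.0596]
shoulder y 0.2 delta [-0.0354 -0.0334  0.0596]
shoulder y 0.15 delta [-0.0689 -0.0706  0.0597]
shoulder y 0.095 delta [-0.1057 -0.1114  0.0597]
[0.49971129 0.36468889 0.11154771] [[313.54869459 158.94984103]] [[201.49557981 242.43102961]]
[0.57561451 0.26917606 0.11152696] [[340.87456028 179.99184914]] [[242.50115706 211.52336129]]
[339.44444444 177.22222222] [340 180]
[240.4 214.1]
```

Emit:
creep_tool(segments=[[[0, 0, 0], [0, 0, 0.17]], [[0, 0, 0], [0, 0, 0.34]], [[-0.005, 0, 0], [0, 0, 0.51]], [[-0.011, -0.006, 0.01], [0, 0, 0.68]], [[-0.011, -0.006, 0.025], [0, 0, 0.837]], [[-0.011, -0.006, 0.045], [0, 0, 0.837]], [[-0.011, -0.006, 0.059], [0, 0, 0.837]], [[-0.011, -0.006, 0.059], [0, 0, 0.837]]])

```text
clock: 13.55
tcp_pos: [0.492, 0.3638, 0.0044]
orientation: [-0.0, 0.763, 0.646, -0.001]
wrist_force: [0.3, -0.4, -3.5]
finger_gap: 0.0241
grip_force: 88.9
```

```bash
python3 - <<'E'
from go import *
import pickle
report();s=env.get_state();M=rot().as_matrix();P={}
for c in ['side','top','wrist']:
    p=viewer.read_camera(c);save(p,c+'12');P[c]=p
    for q in nets.outline_of('pin',p)[:2]:
        r=np.argwhere(q['region'])[:,::-1];print(c,round(q['confidence'],2),np.round(q['box']),len(r),np.round(cv2.boxPoints(cv2.minAreaRect(r.astype(np.float32)))).tolist())
    for L in [.02,.137]:
        X=s['tcp_pos']-M[:,0]*L-M[:,2]*.048;print(L,proj(p,X)[0].round(1))
    print('bushes',proj(p,[fx((-.077,y,.052),v) for y in (.095,.024)]).round(1).tolist())
    hsv=cv2.cvtColor(p['image'],cv2.COLOR_RGB2HSV);m=cv2.inRange(hsv,(12,120,90),(30,255,255))
    n,l,st,ce=cv2.connectedComponentsWithStats(m)
    print([ (st[i].tolist(),ce[i].round(1).tolist()) for i in range(1,n) if st[i,4]>8])
pickle.dump(P,open('P12.pkl','wb'))
E
```

```text
yaw 1.405414308368571 need 1.4048963267948966 rz 0.000517981573674442 F [ 0.3 -0.4 -3.5] grip 88.8727068901062 0.02409619497936027
shoulder y 0.237 delta [0.0005 0.0001 0.0004]
shoulder y 0.215 delta [-0.0215  0.0001  0.0004]
shoulder y 0.2 delta [-0.0365  0.0001  0.0004]
shoulder y 0.15 delta [-0.0865  0.0001  0.0005]
shoulder y 0.095 delta [-0.1415  0.      0.0006]
side 0.53 [299. 164. 318. 206.] 233 [[299.0, 203.0], [308.0, 163.0], [318.0, 165.0], [308.0, 205.0]]
0.02 [309.3 180.8]
0.137 [299.7 206. ]
bushes [[297.5, 211.9], [290.9, 229.4]]
[([518, 26, 5, 4, 10], [519.7, 27.7]), ([417, 28, 122, 200, 14369], [484.3, 120.6]), ([636, 123, 4, 8, 14], [638.3, 127.7]), ([543, 147, 32, 54, 1029], [555.7, 170.5]), ([626, 156, 12, 9, 51], [630.9, 159.3]), ([106, 200, 14, 13, 112], [112.5, 206.6]), ([293, 215, 6, 4, 18], [295.1, 216.8]), ([616, 220, 10, 17, 77], [620.6, 227.8]), ([286, 233, 6, 3, 11], [288.7, 233.9]), ([480, 232, 4, 6, 11
[... 228 characters left out ...]
, ([553, 434, 23, 46, 597], [561.3, 463.3])]
top 0.55 [211. 242. 261. 258.] 248 [[209.0, 252.0], [211.0, 243.0], [260.0, 255.0], [257.0, 265.0]]
0.02 [215.6 249.2]
0.137 [261.4 257.5]
bushes [[271.1, 259.3], [299.0, 264.4]]
[([82, 0, 470, 90, 36405], [303.9, 43.2]), ([558, 27, 82, 64, 1721], [603.9, 76.1]), ([166, 159, 7, 17, 23], [167.6, 165.6]), ([178, 196, 11, 8, 22], [181.8, 198.5]), ([270, 255, 5, 10, 34], [272.1, 259.8]), ([298, 265, 4, 6, 16], [299.8, 267.4]), ([408, 266, 24, 24, 305], [419.7, 277.6])]
wrist 0.87 [267. 170. 345. 448.] 16539 [[265.0, 169.0], [348.0, 169.0], [348.0, 447.0], [265.0, 447.0]]
0.02 [304.3 370.1]
0.137 [304.8 576.7]
bushes [[304.7, 609.3], [304.9, 694.7]]
[]
```

```bash
python3 - <<'E'
from go import *
import pickle
P=pickle.load(open('P12.pkl','rb'));s=env.get_state();M=rot().as_matrix()
ax=lambda L:s['tcp_pos']-M[:,0]*L-M[:,2]*.048
for c,ch in [('top',0),('side',1)]:
    p=P[c];g=cv2.cvtColor(p['image'],cv2.COLOR_RGB2GRAY).astype(float)
    for L in [.04,.06,.08,.1,.12,.13,.14]:
        u=proj(p,ax(L))[0]; d=proj(p,ax(L+.01))[0]-u; d/=np.linalg.norm(d); n=np.array([-d[1],d[0]])
        t=np.arange(-7,7.1,1); q=(u+t[:,None]*n).astype(np.float32)
        print(c,L,u.round(1),n.round(2),cv2.remap(g.astype(np.float32),q[:,0][None],q[:,1][None],1)[0].astype(int).tolist())
E
```

```text
top 0.04 [222.9 249.9] [-0.18  0.98] [54, 54, 55, 56, 63, 105, 181, 217, 221, 193, 103, 83, 70, 64, 64]
top 0.06 [230.8 251.3] [-0.18  0.98] [58, 55, 55, 53, 61, 111, 184, 213, 219, 176, 104, 85, 82, 81, 85]
top 0.08 [238.6 252.8] [-0.18  0.98] [57, 53, 55, 56, 63, 126, 184, 219, 215, 170, 101, 92, 105, 110, 111]
top 0.1 [246.5 254.2] [-0.18  0.98] [72, 54, 52, 56, 70, 105, 127, 133, 130, 130, 83, 83, 107, 114, 107]
top 0.12 [254.3 255.6] [-0.18  0.98] [56, 56, 54, 56, 62, 93, 109, 119, 113, 96, 102, 113, 106, 100, 103]
top 0.13 [258.3 256.3] [-0.18  0.98] [50, 54, 57, 56, 58, 85, 123, 136, 130, 101, 63, 70, 77, 80, 87]
top 0.14 [262.2 257.1] [-0.18  0.98] [49, 53, 54, 57, 59, 59, 62, 69, 72, 72, 70, 68, 60, 55, 57]
side 0.04 [308.3 184.1] [-0.94 -0.35] [33, 32, 40, 57, 63, 87, 136, 170, 179, 143, 81, 57, 57, 57, 58]
side 0.06 [306.7 188.3] [-0.94 -0.35] [33, 34, 35, 42, 56, 88, 135, 170, 179, 145, 70, 61, 57, 58, 56]
side 0.08 [305.1 192.6] [-0.94 -0.35] [41, 35, 34, 34, 47, 86, 142, 173, 182, 150, 90, 79, 83, 79, 75]
side 0.1 [303.4 197. ] [-0.94 -0.35] [64, 54, 58, 58, 67, 84, 100, 108, 107, 93, 74, 71, 80, 80, 82]
side 0.12 [301.7 201.4] [-0.94 -0.35] [112, 100, 99, 95, 86, 86, 99, 106, 104, 88, 85, 88, 87, 88, 93]
side 0.13 [300.9 203.7] [-0.94 -0.35] [89, 107, 132, 136, 118, 95, 100, 109, 108, 97, 90, 87, 82, 80, 82]
side 0.14 [300. 206.] [-0.94 -0.35] [139, 138, 138, 137, 123, 93, 95, 92, 91, 96, 99, 95, 89, 88, 87]
```

The rod's centreline agrees with the prediction to about 1 mm in both views, so I'll insert.

Emit:
creep_tool(segments=[[[-0.012, 0, 0], [0, 0, 0]], [[-0.024, 0, 0], [0, 0, 0]], [[-0.032, 0, 0], [0, 0, 0]], [[-0.038, 0, 0], [0, 0, 0]], [[-0.044, 0, 0], [0, 0, 0]], [[-0.044, 0, 0], [0, 0, 0]]])

```text
clock: 14.6
tcp_pos: [0.4852, 0.3203, 0.0054]
orientation: [-0.0, 0.763, 0.646, -0.001]
wrist_force: [-1.1, -0.9, -4.9]
finger_gap: 0.0242
grip_force: 88.8
```

```bash
python3 - <<'E'
from go import *
s=env.get_state();M=rot().as_matrix();print('F tool',(M.T@s['wrist_force']).round(1),'T tool',(M.T@s['ft_torque']).round(2));report()
E
```

```text
F tool [-1.1 -0.9  4.9] T tool [ 0.16 -0.02  0.11]
yaw 1.404708649172127 need 1.4048963267948966 rz -0.00018767762276961086 F [-1.1 -0.9 -4.9] grip 88.78965139389038 0.024154550457048892
shoulder y 0.237 delta [ 0.0445 -0.0004  0.0014]
shoulder y 0.215 delta [ 0.0225 -0.0004  0.0014]
shoulder y 0.2 delta [ 0.0075 -0.0004  0.0014]
shoulder y 0.15 delta [-0.0425 -0.0004  0.0014]
shoulder y 0.095 delta [-0.0975 -0.0004  0.0015]
```

Emit:
creep_tool(segments=[[[-0.012, 0, 0.0005], [0, 0, 0]], [[-0.024, 0, 0.001], [0, 0, 0]], [[-0.036, 0, 0.001], [0, 0, 0]], [[-0.046, 0, 0.001], [0, 0, 0]], [[-0.054, 0, 0.001], [0, 0, 0]], [[-0.062, 0, 0.001], [0, 0, 0]], [[-0.062, 0, 0.001], [0, 0, 0]]])

```text
clock: 15.48
tcp_pos: [0.4755, 0.259, 0.0047]
orientation: [0.0, 0.763, 0.646, -0.0]
wrist_force: [-0.2, -0.3, -4.3]
finger_gap: 0.024
grip_force: 88.8
```

```bash
python3 - <<'E'
from go import *
s=env.get_state();M=rot().as_matrix();print('F tool',(M.T@s['wrist_force']).round(1),'T tool',(M.T@s['ft_torque']).round(2));report()
E
```

```text
F tool [-0.3 -0.2  4.3] T tool [ 0.21 -0.11  0.07]
yaw 1.404476657856186 need 1.4048963267948966 rz -0.0004196689387105934 F [-0.2 -0.3 -4.3] grip 88.84137868881226 0.02399527125908413
shoulder y 0.237 delta [ 0.1066 -0.0009  0.0006]
shoulder y 0.215 delta [ 0.0846 -0.0009  0.0006]
shoulder y 0.2 delta [ 0.0696 -0.0009  0.0006]
shoulder y 0.15 delta [ 0.0196 -0.0009  0.0007]
shoulder y 0.095 delta [-0.0354 -0.0009  0.0007]
```

Emit:
creep_tool(segments=[[[-0.01, 0, 0], [0, 0, 0]], [[-0.02, 0, 0], [0, 0, 0]], [[-0.027, 0, 0], [0, 0, 0]], [[-0.031, 0, 0], [0, 0, 0]], [[-0.034, 0, 0], [0, 0, 0]], [[-0.034, 0, 0], [0, 0, 0]]])

```text
clock: 16.23
tcp_pos: [0.4698, 0.2258, 0.0046]
orientation: [0.0, 0.763, 0.646, -0.0]
wrist_force: [-2.1, -0.1, -4.7]
finger_gap: 0.0241
grip_force: 88.9
```

Emit:
creep_tool(segments=[[[-0.002, 0, 0], [0, 0, 0]], [[-0.003, 0, 0], [0, 0, 0]], [[-0.003, 0, 0], [0, 0, 0]]])

```text
clock: 16.6
tcp_pos: [0.4694, 0.2235, 0.0046]
orientation: [-0.0, 0.763, 0.646, -0.0]
wrist_force: [-1.8, 2.5, -4.0]
finger_gap: 0.0244
grip_force: 88.8
```

```bash
python3 - <<'E'
from go import *
s=env.get_state();M=rot().as_matrix();print('F tool',(M.T@s['wrist_force']).round(1),'T tool',(M.T@s['ft_torque']).round(2));report()
E
```

```text
F tool [ 2.2 -2.2  4. ] T tool [0.4  0.34 0.26]
yaw 1.4054109042656797 need 1.4048963267948966 rz 0.0005145774707830952 F [-1.8  2.5 -4. ] grip 88.84411454200745 0.02440757995941644
shoulder y 0.237 delta [ 0.1427 -0.0007  0.0006]
shoulder y 0.215 delta [ 0.1207 -0.0007  0.0006]
shoulder y 0.2 delta [ 0.1057 -0.0007  0.0006]
shoulder y 0.15 delta [ 0.0557 -0.0007  0.0006]
shoulder y 0.095 delta [ 0.0007 -0.0008  0.0006]
```

Contact is just starting where home is expected. I'll press 2 mm more and check that the pose stalls.

Emit:
creep_tool(segments=[[[-0.001, 0, 0], [0, 0, 0]], [[-0.002, 0, 0], [0, 0, 0]], [[-0.002, 0, 0], [0, 0, 0]]])

```text
clock: 16.98
tcp_pos: [0.4691, 0.2213, 0.0046]
orientation: [0.0, 0.763, 0.646, -0.0]
wrist_force: [-2.1, 1.4, -4.3]
finger_gap: 0.0244
grip_force: 88.8
```

```bash
python3 - <<'E'
from go import *
s=env.get_state();M=rot().as_matrix();print('F tool',(M.T@s['wrist_force']).round(1),'T tool',(M.T@s['ft_torque']).round(2));report()
T=viewer.read_camera('top');S=viewer.read_camera('side')
for k,c in [('T',T),('S',S)]:
    g=cv2.cvtColor(c['image'],cv2.COLOR_RGB2GRAY)
    print(k,'exp tip',proj(c,fx((-.077,-.022,.052),v)),'exit',proj(c,fx((-.077,0,.052),v)))
    u=proj(c,fx((-.077,-.012,.052),v))[0].astype(int);print(g[u[1]-6:u[1]+7,u[0]-9:u[0]+10])
E
```

```text
F tool [ 1.  -2.3  4.3] T tool [0.48 0.34 0.17]
yaw 1.405263639252911 need 1.4048963267948966 rz 0.0003673124580143572 F [-2.1  1.4 -4.3] grip 88.84340286254883 0.02442311204136475
shoulder y 0.237 delta [ 0.1448 -0.0008  0.0006]
shoulder y 0.215 delta [ 0.1228 -0.0008  0.0006]
shoulder y 0.2 delta [ 0.1078 -0.0008  0.0006]
shoulder y 0.15 delta [ 0.0578 -0.0008  0.0006]
shoulder y 0.095 delta [ 0.0028 -0.0008  0.0006]
T exp tip [[317.11320786 267.65892234]] exit [[308.45465212 266.08212526]]
[[144 147 146 147 145 147 148 148 145 121 113 129 149 176 182 178 176 174
  179]
 [149 148 148 149 146 148 150 151 152  95  68  72  78  92  95 106 119 146
  173]
 [148 148 147 148 150 150 150 153 159  87  48  45  55  61  60  67  73  78
   81]
 [149 149 150 148 148 150 150 157 155  84  53  61  52  46  44  47  46  49
   51]
 [147 147 147 150 147 152 150 151 135  82  66  65  51  40  39  42  40  38
   32]
 [131 140 147 154 146 147 150 150 136 120 11
[... 1033 characters left out ...]
  20  21  25  18  31  41  55 114 138 137 135
  136]
 [ 30  47  57  62  77  64  34  16  17  18  14  22  19  69 125 139 134 136
  138]
 [ 32  48  56  61  75  49  19  17  17  17  16  19  21 106 134 139 137 135
  137]
 [ 28  51  58  60  68  43  22  14  18  18  15  19  32 116 137 137 134 136
  137]
 [ 33  57  64  65  52  32  12  17   6  18  17  16  71 123 137 137 135 137
  138]
 [ 28  57  69  65  39  23  17  15  16  20  17  28 106 133 136 134 136 138
  139]
 [ 32  56  69  55  31  16  17  21  21  18  22  52 118 136 137 133 136 139
  137]
 [ 45  61  68  43  23  16  18  19  21  18  19  76 125 139 136 134 138 138
  138]
 [ 42  60  56  34  16  17  18  19  15  21  30 108 135 135 133 136 138 139
  138]]
```

Emit:
creep_tool(segments=[[[-0.001, 0, 0], [0, 0, 0]], [[-0.002, 0, 0], [0, 0, 0]], [[-0.002, 0, 0], [0, 0, 0]]])

```text
clock: 17.45
tcp_pos: [0.4691, 0.2214, 0.0047]
orientation: [-0.001, 0.763, 0.647, 0.001]
wrist_force: [-2.1, 8.5, -5.3]
finger_gap: 0.0246
grip_force: 88.6
```

Emit:
creep_tool(segments=[[[-0.001, 0, 0], [0, 0, 0]], [[-0.002, 0, 0], [0, 0, 0]], [[-0.002, 0, 0], [0, 0, 0]]])

```text
clock: 17.82
tcp_pos: [0.4691, 0.2215, 0.0048]
orientation: [-0.003, 0.762, 0.647, 0.003]
wrist_force: [-1.3, 16.4, -8.7]
finger_gap: 0.0244
grip_force: 88.7
```

The pin stalls under 16 N at the travel the measured tip-to-grasp distance predicts, and the tip beyond the lid bush is within about 1 px of its expected position. That makes it home, so I'll hand in.

Emit:
creep_tool(segments=[[[0.001, 0, 0], [0, 0, 0]], [[0.001, 0, 0], [0, 0, 0]]])

```text
clock: 18.08
tcp_pos: [0.4691, 0.2214, 0.0047]
orientation: [-0.002, 0.763, 0.647, 0.002]
wrist_force: [-2.1, 12.1, -7.4]
finger_gap: 0.0242
grip_force: 88.8
```

```bash
python3 -c "
from h import *
print(env.hand_in())"
```

```text
the job is handed in; nothing more can be done
None
```

I lowered the lid gently until it was fully closed and threaded the pin through both bushes, its shoulder pressed against the base bush at about 12 N. The gripper still holds the pin, the job was handed in at about 18 s, and I did not recheck the other items on the bench afterwards.

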